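Lock a bauble carrier on a display post with a spring clip

ROBOT

A 7-joint arm with a two-finger parallel gripper is mounted at the origin on the work surface. World frame = base frame: x ahead of the robot, y to its left, z up, the work surface at z = 0. Lengths are in mm, angles in rad, forces in N, time in s.
With the tool pointing down it reaches from about 400 to 850 mm from the base axis. Payload 6.9 kg.
Tool frame: the origin (TCP) lies on the centre line of the jaws, within the pads' length; the fingertips stand 22 mm ahead of it and the grasp point (between the pads) lies 3 mm ahead of it; z points along the fingers, x is the direction in which the jaws open and shut, and the axes are right-handed (so a half turn about z gives the same grasp; the last joint's range is limited). The gripper opens to 85 mm and grips with 20 to 120 N. Pads are 22 mm wide; open, the fingers measure 114 mm over their backs; the gripper's body (76 mm by 85 mm) begins 54 mm behind the grasp point. The pads swing forward as they close: fully open they stand 13 mm farther back than shut.
Start: joints at [1.397, 0.507, -0.238, 1.5, 0.126, 1.149, -0.155], TCP at [171.972, -600.864, 253.275] pointing down, gripper open.
Joint ranges: [-3.08, 3.08], [-0.24, 2.05], [-1.43, 1.35], [0, 2.5], [-1.52, 4.66], [0.17, 1.96], [-2.89, 2.89]. Speed limits (rad/s): [2.39, 2.39, 3.14, 3.14, 3.14, 3.14, 3.14].

INTERFACE

Orientations are given as a unit quaternion [x, y, z, w].
In Python, from plant import monitor, capture, env gives the robot as it stands. The module is installed in compiled form; this text tells all that it offers.
- The arm moves only by the shell command python3 -m inch 'ROWS' [FORCE]. ROWS is JSON, one flat list of numbers, 7 for each row, row after row: the finger opening in mm, from 0 to 85.4, then the shift along the tool's x, y, z in mm, then the turn, a rotation vector about the tool's x, y, z in degrees. In form: [grip, dx, dy, dz, rx, ry, rz, grip, dx, dy, dz, rx, ry, rz, ...]. A call has 1 to 10 rows; each row shifts and turns the commanded pose from where the row before left it, along the tool's axes as they then stand; what a row does not reach is not made up. A row lasts 1/8 s, in which the tool goes at most 62.5 mm and 10.7 degrees, less where a joint would pass 70% of its speed; a pose out of reach is approached as far as the arm can. A call is refused whole if a number of a shift passes 62.5 or a number of a turn 10.7, either way. A call with a gripper value outside its range is refused whole. The fingers move at their own pace and stop on an object; FORCE is the grip in N (left out, the last holds). Time passes only in rows, so rows that do not move let the fingers close. It gives the time, the measured TCP pose, the force and the opening at its end, in the units of the state.
- monitor.state(): the state, without advancing time (a new reading comes with each control period).
- capture(name): name is "scene" or "top" or "wrist"; returns a dict with "pixels" (420x560x3 uint8, red, green, blue), "fx", "fy", "cx", "cy" (pixels), "world_from_camera" (4x4, takes a point from camera to world coordinates). Camera axes: x right, y down, z forward; pixel columns grow to the right and rows downward; lengths in mm; the calibration is good to about 2 mm. A picture is of the moment at which its call begins. There is no depth.
- env.hand_in(): hands the job in, once; it reports no verdict.
The state is a dict: "time": time; "qpos": joint angles; "qd": joint speeds; "effort": joint torques, N m; "eef_pos": TCP position; "ee_rot": TCP orientation; "ft_force": force on the tool from outside, world axes, zero at the start; "wrist_torque": the same for the moment, N m; "finger_gap": finger opening in mm.
Only numpy, scipy, OpenCV 4.12 (cv2) and the standard library are available. Lean on these libraries where they do the work, as an engineer would, in place of code of your own. Each camera call takes 0.05 s, during which the arm holds its last target. There are 200 camera calls.

TASK

Put the three-armed bauble carrier over the display post so that it sits down on the red shoulder. Then press the red spring clip sideways into the groove just above the carrier's hub until it snaps fully home around the neck, pushing no harder than needed (the clip breaks at 22 N), and let go of it. Leave the bauble tub, the gift box and the screwdriver where they are.

Things in the scene. Friction and masses are not known exactly. Their poses are not given: they have to be found in the camera images.
- carrier: White plastic hub, 50 mm outside diameter, 44 mm high, 25 mm through hole, with three spokes (one along its x axis) 8 mm wide, 9 to 15 mm above the underside, each ending in a 32 mm gold bauble centred 75 mm from the axis, 16 mm up. Above the spokes the hub is bare for gripping. 140 to 240 g. Origin: centre of the hub's underside, z up along the hole.
- clip: Red clip, about 55 g, flat on a cork pad 6 mm thick. Plate and two sprung steel jaws 5 mm thick, 26 mm wide over the jaws. Origin: on the underside, where the neck's centre lies when seated. x points out of the open mouth (the way it is pushed), z up. Jaws reach to x = +13 mm; the back of the mouth is at x = -7, the plate's end at x = -44 mm.
- clip_seat (a point): The clip's origin, same axes. The jaws' rounded noses, 10 mm apart at clip x = +6 mm, must spring open to pass the 14 mm neck: first touch about 12 mm short of seated, resistance climbs to roughly 7 to 16 N, then drops suddenly as it snaps in. Pressing the clip on the post with over 22 N breaks it.
- clip_tab (a point): Middle of the clip's red grip tab, 26 mm above the clip's underside, at clip x = -34 mm. The tab is 10 mm wide in y, spans clip x = -44 to -24 mm and stands from the plate (5 mm) up to 36 mm above the underside.
- stand: Display stand's foot, fixed to the table: steel disc of 120 mm diameter and black rubber mount of 96 mm diameter, together 22 mm high. Origin: centre of its underside, z up.
- post: The post on the stand: red column, 20 mm steel shaft, black groove, collar. It floats on soft rubber: it stays upright but gives way sideways about 1 mm per newton, so shifts 7 to 18 mm before the clip snaps in, and springs back within half a second when let go. Origin: on its axis, at the table's height.
- shoulder (a point): On the post's axis, on top of the red column (36 mm diameter), 60 mm above the table, where the carrier's underside rests. Moves with the post.
- groove (a point): On the post's axis at the lower face of the black groove, 105 mm above the table, 1 mm above the seated hub's top. Groove 8 mm high, neck 14 mm diameter; above it a 20 mm collar, then a cone; post top at 124 mm. The clip goes in level, from any side, its underside 0 to 3 mm above this point. Moves with the post.
- bauble_tub: Clear plastic tub full of baubles, 110 mm wide, 85 mm high. Bystander. Origin: centre of its underside.
- gift_box: Red gift box with white ribbon, 90 x 110 x 60 mm. Bystander. Origin: centre of its underside.
- screwdriver: Screwdriver with a blue handle lying on the table, about 200 mm long. Bystander.

How it is judged:
By the outcome, as a careful person would: the job done as asked, in the order asked, and still so for the second after the job is handed in, with the robot touching nothing.
It also fails if it takes over 72 s, if anything falls off the work surface, if the arm or the gripper's body presses on something with over 40 N, if the wrist force passes 120 N, or if a joint passes its speed limit or range.

## Working session

There is one attempt and no reset: what is moved stays moved. The work goes in short steps, Python scripts to look and compute and a shell command to move; the robot and the scene stay as the last step left them, time stands still between calls to the robot, and variables do not carry over. Pictures are saved under pics/ and viewed, about 8 in all and at most 12, crops included, and the job is handed in when it is done.

```bash
mkdir -p pics
cat > h.py <<'E'
import numpy as np, cv2
from plant import monitor, capture, env
def snap(n,f):
    c=capture(n); cv2.imwrite('pics/'+f+'.png',cv2.cvtColor(c['pixels'],cv2.COLOR_RGB2BGR))
    np.savez('pics/'+f,**c); return c
def load(f): return dict(np.load('pics/'+f+'.npz'))
def ray(c,u,v):
    M=np.array(c['world_from_camera']); d=M[:3,:3]@np.array([(u-c['cx'])/c['fx'],(v-c['cy'])/c['fy'],1]); return M[:3,3],d/np.linalg.norm(d)
def onz(c,u,v,z):
    o,d=ray(c,u,v); return o+d*(z-o[2])/d[2]
def proj(c,p):
    M=np.linalg.inv(np.array(c['world_from_camera'])); q=M[:3,:3]@np.array(p)+M[:3,3]; return np.array([c['fx']*q[0]/q[2]+c['cx'],c['fy']*q[1]/q[2]+c['cy']])
def tri(a,b):
    (o,d),(p,e)=a,b; s=np.linalg.lstsq(np.c_[d,-e],p-o,rcond=None)[0]; x,y=o+s[0]*d,p+s[1]*e; return (x+y)/2,np.linalg.norm(x-y)
E
python3 - <<'E'
from h import *
np.set_printoptions(precision=1,suppress=True)
for n in('top','scene'):
    c=snap(n,n+'0'); print(n,c['fx'],c['cx'],c['cy'],c['world_from_camera'])
print(monitor.state())
E
```

```text
top 380.93386417475034 283.0854799167227 212.1218809894706 [[  0.   -1.    0.1 531.1]
 [ -1.   -0.   -0.  -19.3]
 [  0.   -0.1  -1.  899.4]
 [  0.    0.    0.    1. ]]
scene 429.4828653519018 279.8337214778475 207.95447482191716 [[  -0.8    0.5   -0.4 1059. ]
 [   0.6    0.5   -0.5  585.8]
 [  -0.    -0.7   -0.7  917.2]
 [   0.     0.     0.     1. ]]
{'time': 0.1, 'qpos': array([ 1.4,  0.5, -0.2,  1.5,  0.1,  1.1, -0.2]), 'qd': array([ 0., -0., -0., -0., -0.,  0., -0.]), 'effort': array([ -0. , -62.2,  -2.2, -25. ,   0. ,   0. ,  -0. ]), 'eef_pos': array([ 171.8, -600.5,  252.5]), 'ee_rot': array([ 0.8, -0.6, -0. , -0. ]), 'ft_force': array([-0.3,  0.4,  0.2]), 'wrist_torque': array([-0.,  0., -0.]), 'finger_gap': 85.28313911993662}
```

View pics/top0.png

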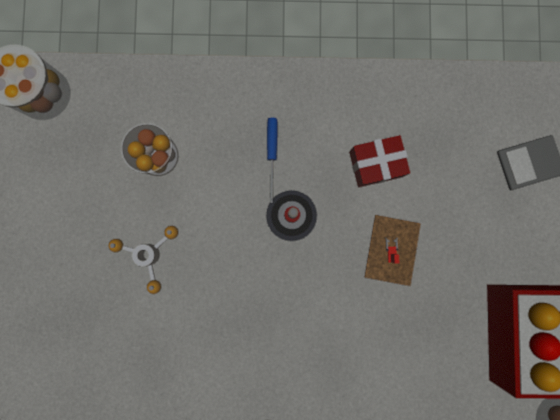

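View pics/scene0.png

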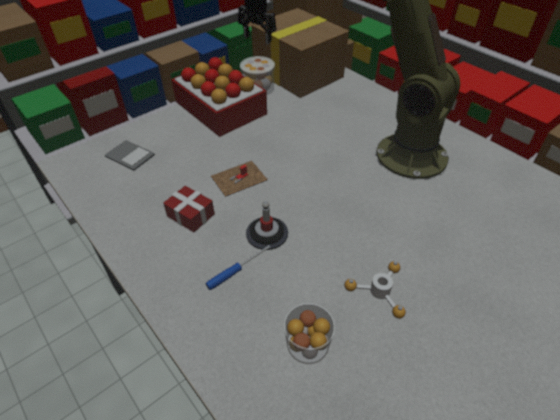

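The top view shows the carrier hub at (143,255) with baubles at (115,245), (171,232) and (153,287). The post is at (292,213), the clip at (393,250) with its mouth pointing up the image, the gift box at (380,160) and the screwdriver handle at (272,140). The scene view shows the same layout with nothing between these objects.

```bash
cat > m.py <<'E'
from h import *
np.set_printoptions(precision=1,suppress=True)
def blobs(c,box,f,mn=8):
    h=cv2.cvtColor(c['pixels'],cv2.COLOR_RGB2HSV); x0,y0,x1,y1=box
    m=np.zeros(h.shape[:2],np.uint8); m[y0:y1,x0:x1]=f(*[h[y0:y1,x0:x1,i].astype(int) for i in range(3)])
    n,l,s,ce=cv2.connectedComponentsWithStats(m)
    return [(ce[i],s[i]) for i in range(1,n) if s[i][4]>=mn]
E
python3 - <<'E'
from m import *
t=load('top0');s=load('scene0')
org=lambda h,S,v:(h>8)&(h<25)&(S>110)&(v>80)
red=lambda h,S,v:((h<8)|(h>172))&(S>150)&(v>70)
T=[b[0] for b in blobs(t,(100,220,190,300),org)]
S=[b[0] for b in blobs(s,(335,255,415,325),org)]
print('baubles');P=[onz(t,*b,16) for b in T];Q=[onz(s,*b,16) for b in S]
for p in P+Q:print(p)
print('mean',np.mean(P,0),np.mean(Q,0))
for P_ in (P,Q):
    m=np.mean(P_,0)
    for p in P_: print(np.linalg.norm((p-m)[:2]),np.degrees(np.arctan2(p[1]-m[1],p[0]-m[0])))
print('clip red top',[(b[0],b[1],onz(t,*b[0],36)) for b in blobs(t,(365,215,420,285),red)])
print('clip red scene',[(b[0],b[1],onz(s,*b[0],20)) for b in blobs(s,(212,162,268,195),red)])
print('column top',[(b[0],b[1]) for b in blobs(t,(270,195,315,240),red)],'scene',[(b[0],b[1]) for b in blobs(s,(245,195,290,245),red)])
# foot: dark disc
dk=lambda h,S,v:(v<60)
print('dark',[(b[0],b[1]) for b in blobs(t,(255,180,325,250),dk,50)])
for n,c,b in(('t',t,(255,165,335,265)),('tc',t,(355,205,430,295))):
    x0,y0,x1,y1=b; cv2.imwrite(f'pics/{n}.png',cv2.resize(cv2.cvtColor(c['pixels'][y0:y1,x0:x1],cv2.COLOR_RGB2BGR),None,fx=5,fy=5,interpolation=cv2.INTER_CUBIC)[:500])
a=cv2.imread('pics/t.png');b=cv2.imread('pics/tc.png');hh=min(len(a),len(b));cv2.imwrite('pics/crop0.png',np.hstack([a[:hh],b[:hh]]))
E
```

```text
baubles
[541.5 228.   16. ]
[509.6 354.2  16. ]
[416.3 264.1  16. ]
[417.1 264.   16. ]
[542.7 228.7  16. ]
[510.5 354.5  16. ]
mean [489.1 282.1  16. ] [490.1 282.4  16. ]
75.26482993762076 -45.9290211269309
74.94157708498294 74.15590080385947
75.00730369492277 -166.10049363655796
75.26435812521729 -165.86275712120423
75.15534107758198 -45.59922626599948
74.91012968495104 74.19670097160196
clip red top [(array([392.9, 254.7]), array([388, 246,  12,  18, 146], dtype=int32), array([ 496.1, -279.7,   36. ]))]
clip red scene [(array([242.8, 166.8]), array([240, 165,   6,   5,  20], dtype=int32), array([ 477.2, -304.7,   20. ])), (array([241.5, 175.3]), array([237, 173,  11,   5,  33], dtype=int32), array([ 504.6, -274.5,   20. ]))]
column top [(array([290.3, 216.3]), array([285, 208,  15,  14,  59], dtype=int32))] scene [(array([261.4, 220.6]), array([260, 219,   3,   5,   8], dtype=int32)), (array([268.6, 221.9]), array([264, 218,   8,   7,  14], dtype=int32))]
dark [(array([290.9, 215.4]), array([ 267,  191,   49,   49, 1249], dtype=int32))]
```

View pics/crop0.png

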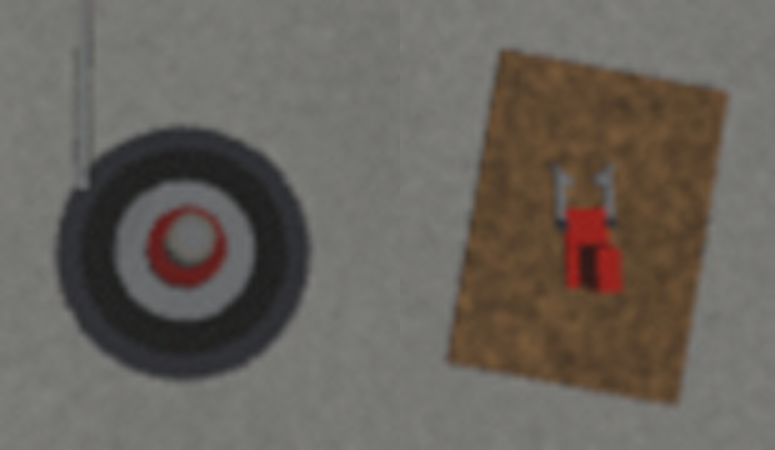

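```bash
cat > go.py <<'E'
import sys
from m import *
from scipy.spatial.transform import Rotation as R
def go(x,y,z,yaw=None):
    s=monitor.state(); r=R.from_quat(s['ee_rot']); M=r.as_matrix()
    print('t',s['time'],'pos',s['eef_pos'],'yaw tool x',np.degrees(np.arctan2(M[1,0],M[0,0])),'z',M[:,2].round(4),'F',s['ft_force'],'gap',s['finger_gap'],'q',s['qpos'].round(2))
    print('shift',M.T@(np.array([x,y,z])-s['eef_pos']))
    if yaw is not None:
        a=np.radians(yaw); T=np.array([[np.cos(a),np.sin(a),0],[np.sin(a),-np.cos(a),0],[0,0,-1]]).T
        print('turn deg (tool)',np.degrees(R.from_matrix(M.T@T).as_rotvec()))
        print('shift in target frame',T.T@(np.array([x,y,z])-s['eef_pos']))
if __name__=='__main__': go(*map(float,sys.argv[1:]))
E
python3 - <<'E'
from m import *
t=load('top0');s=load('scene0')
print('foot z~11',onz(t,291.6,215.4,11),'col top',onz(t,292.4,214.2,60),'top',onz(t,293,212.6,118))
print('tab',onz(t,396.4,258.6,36),'jaw tips',onz(t,355+158/5,205+168/5,8),onz(t,355+204/5,205+170/5,8))
E
python3 go.py 470 -290 300
```

```text
foot z~11 [583.7 -50.1  11. ] col top [583.5 -50.2  60. ] top [583.2 -49.2 118. ]
tab [ 487.5 -287.5   36. ] jaw tips [ 532.4 -273.5    8. ] [ 531.7 -295.1    8. ]
t 0.1 pos [ 171.8 -600.5  252.5] yaw tool x -74.02817608845989 z [-0.  0. -1.] F [-0.3  0.4  0.2] gap 85.28313911993662 q [ 1.4  0.5 -0.2  1.5  0.1  1.1 -0.1]
shift [-216.5 -372.1  -47.2]
```

```bash
python3 -m inch '[85,-36,-62,-8,0,0,0, 85,-36,-62,-8,0,0,0, 85,-36,-62,-8,0,0,0, 85,-36,-62,-8,0,0,0, 85,-36,-62,-8,0,0,0, 85,-36,-62,-7,0,0,0, 85,0,0,0,0,0,0]'
python3 - <<'E'
from go import *
c=snap('wrist','w1'); print(np.array(c['world_from_camera']),c['fx'])
go(489.6,282.2,250,None)
E
```

```text
time: 0.98
eef_pos: [434.6, -326.9, 294.5]
ee_rot: [0.801, -0.598, 0.0, -0.002]
ft_force: [-0.0, -0.6, 0.3]
finger_gap: 84.6
[[   0.3   -0.9   -0.3  514.4]
 [  -1.    -0.3   -0.1 -303.3]
 [  -0.     0.3   -0.9  415.6]
 [   0.     0.     0.     1. ]] 291.84696561658524
t 1.025 pos [ 432.1 -329.9  294. ] yaw tool x -73.7119004469877 z [ 0.  0. -1.] F [-0.8 -1.5 -0.3] gap 84.72814296497202 q [ 0.8  0.4 -0.3  1.6  0.1  1.2 -0.8]
shift [-571.3 -226.9   44.4]
```

View pics/w1.png

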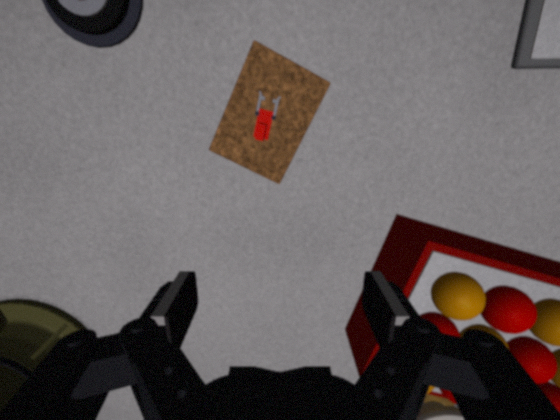

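The wrist view shows the clip lying on the pad at (264,115), mouth away from the robot.

```bash
python3 -m inch '[85,-52,-21,0,0,0,0, 85,-52,-21,0,0,0,0, 85,-52,-21,0,0,0,0, 85,-52,-21,0,0,0,0, 85,-52,-21,0,0,0,0, 85,-52,-21,0,0,0,0, 85,-52,-21,0,0,0,0, 85,-52,-20,0,0,0,0, 85,-52,-20,0,0,0,0, 85,-52,-20,0,0,0,0]'
python3 -m inch '[85,-40,-12,20,0,0,0, 85,0,0,0,0,0,0, 85,0,0,0,0,0,0]'
python3 -c "
from go import *
snap('wrist','w2')
go(489.6,282.2,150,-76)"
```

```text
time: 2.28
eef_pos: [487.1, 224.3, 293.6]
ee_rot: [0.798, -0.603, 0.0, 0.001]
ft_force: [0.8, -0.5, -0.1]
finger_gap: 85.0
time: 2.65
eef_pos: [487.5, 264.5, 273.5]
ee_rot: [0.798, -0.603, 0.0, 0.001]
ft_force: [-0.0, 0.2, -0.4]
finger_gap: 84.8
t 2.7 pos [487.6 264.2 273.9] yaw tool x -74.19107811704849 z [-0. -0. -1.] F [ 0.5  0.2 -0. ] gap 84.99917391046462 q [-0.2  0.4 -0.6  1.6  0.2  1.1 -2.1]
shift [-16.9  -6.8 123.9]
turn deg (tool) [ 0.  -0.1  1.8]
shift in target frame [-17.   -6.3 123.9]
```

```bash
python3 - <<'E'
from go import *
c=load('w2')
org=lambda h,S,v:(h>8)&(h<25)&(S>110)&(v>80)
B=[(b[0],b[1][4],onz(c,*b[0],16)) for b in blobs(c,(0,0,560,420),org,60)]
for b in B: print(*b)
E
python3 -m inch '[85,-10,-3,40,0,0,0, 85,-7,-3,40,0,0,0, 85,0,0,30,0,0,1.8, 85,0,0,0,0,0,0]'
```

```text
[340.5   2.5] 97 [697.5 253.6  16. ]
[215.7 144.3] 397 [510.8 354.4  16. ]
[318.1 147.3] 388 [542.5 228.4  16. ]
[265.6 228.6] 288 [416.9 264.   16. ]
time: 3.2
eef_pos: [487.8, 281.8, 162.7]
ee_rot: [0.788, -0.615, -0.0, 0.002]
ft_force: [-0.3, -0.4, 0.3]
finger_gap: 85.1
```

```bash
python3 -m inch '[85,0,-2.3,40,0,0,0, 85,0,0,40,0,0,0, 85,0,0,30,0,0,0, 85,0,0,12,0,0,0, 85,0,0,0,0,0,0]'
python3 -m inch '[40,0,0,0,0,0,0, 40,0,0,0,0,0,0, 40,0,0,0,0,0,0,40,0,0,0,0,0,0,40,0,0,0,0,0,0]' 40
python3 go.py 489.6 282.2 200
```

```text
time: 3.82
eef_pos: [490.9, 284.7, 42.8]
ee_rot: [0.789, -0.615, 0.0, -0.0]
ft_force: [0.2, -0.1, 1.0]
finger_gap: 85.2
time: 4.45
eef_pos: [491.0, 284.8, 43.7]
ee_rot: [0.789, -0.615, 0.001, -0.001]
ft_force: [-1.0, -2.2, 10.0]
finger_gap: 49.4
t 4.45 pos [491.  284.8  43.7] yaw tool x -75.85134593939394 z [ 0.  0. -1.] F [-1.  -2.2 10. ] gap 49.37507328177272 q [-0.3  0.7 -0.4  1.9  0.4  0.7 -2.3]
shift [   2.3    1.6 -156.3]
```

```bash
python3 -m inch '[40,0,0,-15,0,0,0, 40,0,0,-35,0,0,0, 40,0,0,-40,0,0,0,40,0,0,-40,0,0,0,40,0,0,0,0,0,0,40,0,0,0,0,0,0]' 60
python3 - <<'E'
from go import *
snap('wrist','w3');snap('top','top3');snap('scene','scene3')
go(583.5,-50,174)
a=[cv2.imread('pics/%s3.png'%n) for n in('wrist','scene')] if 0 else [cv2.imread('pics/w3.png'),cv2.imread('pics/scene3.png')]
cv2.imwrite('pics/v3.png',cv2.resize(np.hstack(a),(800,300)))
E
```

```text
time: 5.2
eef_pos: [489.7, 284.5, 171.8]
ee_rot: [0.789, -0.614, -0.0, 0.0]
ft_force: [-0.1, -0.4, -2.5]
finger_gap: 48.8
t 5.35 pos [489.5 284.5 170.8] yaw tool x -75.81546686359569 z [-0. -0. -1.] F [-0.6 -0.8 -2.6] gap 48.527084486908926 q [-0.2  0.5 -0.5  1.8  0.3  0.9 -2.2]
shift [347.3  -9.2  -3. ]
```

View pics/v3.png

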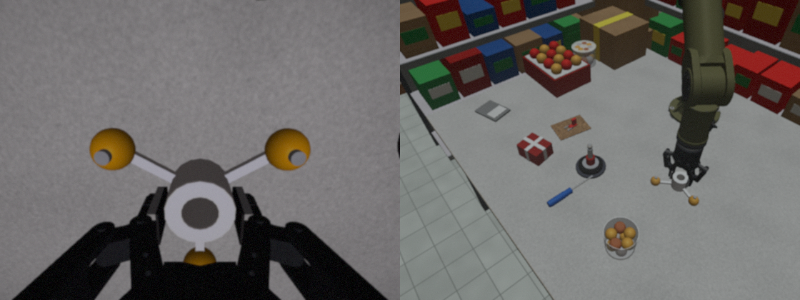

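The carrier is held level between the fingers, spokes clear of the pads. Front baubles are at about (157,208) and (403,208) in full-resolution wrist pixels.

```bash
cat > car.py <<'E'
from go import *
def bc(f,box,n=3,mn=40):
    c=load(f); h=cv2.cvtColor(c['pixels'],cv2.COLOR_RGB2HSV).astype(int); m=((h[...,0]>8)&(h[...,0]<25)&(h[...,1]>110)&(h[...,2]>60)).astype(np.uint8)
    k=np.zeros_like(m); x0,y0,x1,y1=box; k[y0:y1,x0:x1]=1
    cs=[x for x in cv2.findContours(m*k,cv2.RETR_EXTERNAL,cv2.CHAIN_APPROX_NONE)[0] if cv2.contourArea(x)>mn]
    return c,[cv2.minEnclosingCircle(x) for x in sorted(cs,key=cv2.contourArea)[::-1][:n]]
E
python3 - <<'E'
from car import *
w,b=bc('w3',(80,140,480,300),2); print(b)
b=sorted(b); 
for z in(140,144,148,152):
    p,q=[onz(w,*x[0],z) for x in b]; d=q-p; L=np.linalg.norm(d); m=(p+q)/2; n=np.array([-d[1],d[0],0])/L
    n*=-np.sign(n[0]); print(z,p,q,L,'centre',m+n*37.5)
s,bs=bc('scene3',(335,235,440,320)); print(bs)
t,bt=bc('top3',(60,190,220,330)); print(bt)
for x in bs:
  for y in bt:
    P,e=tri(ray(s,*x[0]),ray(t,*y[0]))
    if e<5: print(P,e)
E
```

```text
[((156.90968322753906, 208.90060424804688), 31.50583839416504), ((402.5, 210.0), 31.563528060913086)]
140 [506.5 358.1 140. ] [538.7 226.9 140. ] 135.08789763085457 centre [486.2 283.6 140. ]
144 [508.2 356.7 144. ] [539.6 229.  144. ] 131.54747311491968 centre [487.5 283.9 144. ]
148 [509.9 355.3 148. ] [540.4 231.  148. ] 128.00704859898474 centre [488.7 284.2 148. ]
152 [511.6 353.9 152. ] [541.3 233.1 152. ] 124.46662408304984 centre [490.  284.6 152. ]
[((410.6428527832031, 280.3571472167969), 6.566094875335693), ((357.311767578125, 252.57058715820312), 5.90117883682251)]
[((131.08824157714844, 295.9705810546875), 8.153572082519531), ((151.68182373046875, 231.68182373046875), 7.794192790985107)]
[540.  230.  144.6] 0.10562436086116772
```

```bash
python3 -m inch '[40,30,7,-5,0,0,0, 40,45,10,-5,0,0,0, 40,50,11,-5,0,0,0, 40,50,11,-5,0,0,0,40,50,11,-5,0,0,0,40,45,10,-4,0,0,0,40,35,7,0,0,0,0,40,20,4,0,0,0,0,40,0,0,0,0,0,0,40,0,0,0,0,0,0]'
python3 - <<'E'
from go import *
snap('wrist','w4'); go(584.9,-49.7,192)
E
```

```text
time: 6.6
eef_pos: [500.6, -46.4, 200.6]
ee_rot: [0.789, -0.614, -0.001, -0.0]
ft_force: [0.1, 1.6, -1.8]
finger_gap: 48.8
t 6.65 pos [500.7 -46.1 200.7] yaw tool x -75.7273849719315 z [-0.  0. -1.] F [-1.1  1.  -2.2] gap 48.881531643305216 q [ 0.4  0.4 -0.5  1.9  0.2  0.9 -1.6]
shift [ 24.2 -80.7   8.6]
```

View pics/w4.png

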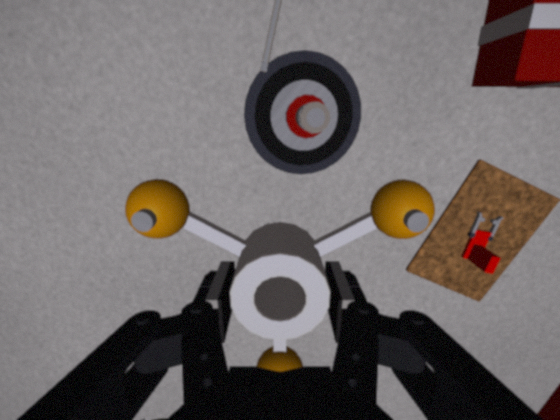

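The post stands clear ahead of the carrier: foot at about (303,112), red column (307,116), post top (312,117). The clip is at (483,235).

Run:
```python
from car import *
c=load('w4'); h=cv2.cvtColor(c['pixels'],cv2.COLOR_RGB2HSV).astype(int)
dk=lambda H,S,v:(v<75)
def ell(box,f):
    x0,y0,x1,y1=box; m=np.zeros(h.shape[:2],np.uint8); r=h[y0:y1,x0:x1]; m[y0:y1,x0:x1]=f(r[...,0],r[...,1],r[...,2])
    k=max(cv2.findContours(m,cv2.RETR_EXTERNAL,cv2.CHAIN_APPROX_NONE)[0],key=cv2.contourArea); e=cv2.fitEllipse(cv2.convexHull(k)); return e,cv2.minEnclosingCircle(k)
e,k=ell((235,40,370,180),lambda H,S,v:v<80); print('foot',e,onz(c,*e[0],6))
red=lambda H,S,v:((H<8)|(H>172))&(S>130)
e,k=ell((270,80,345,155),red); print('col',e,k,onz(c,*k[0],60),onz(c,*e[0],60))
print('post top proj check', [proj(c,[583.5,-50,z]) for z in (0,60,124)])
w,b=bc('w4',(80,140,480,300),2); b=sorted(b)
for z in(172.,175.,178.):
    p,q=[onz(w,*x[0],z) for x in b]; d=q-p; L=np.linalg.norm(d); m=(p+q)/2; n=np.array([-d[1],d[0],0])/L
    n*=-np.sign(n[0]); print(z,L,'centre',m+n*37.5)
print('clip',onz(c,475,217,11),onz(c,497,229,11),'tab',onz(c,483,258,42))
```

```text
foot ((302.2072448730469, 111.83614349365234), (115.17781066894531, 122.61473846435547), 11.9319429397583) [589.2 -47.9   6. ]
col ((306.2334289550781, 115.86339569091797), (39.54846954345703, 42.229949951171875), 15.565184593200684) ((306.9131774902344, 115.99102020263672), 21.21009635925293) [585.7 -48.9  60. ] [585.6 -48.3  60. ]
post top proj check [array([302.2, 118. ]), array([307.4, 118.9]), array([316.4, 120.6])]
172.0 169.01688835604637 centre [496.4 -63.5 172. ]
175.0 165.62181001514347 centre [497.4 -62.9 175. ]
178.0 162.2267316742406 centre [498.3 -62.3 178. ]
clip [ 528.8 -266.8   11. ] [ 521.6 -297.8   11. ] tab [ 493.6 -272.1   42. ]
```

Run:
```python
from car import *
w,b=bc('w4',(80,160,440,250),2); b=sorted(b);print(b)
for z in(172.,174.,176.):
    p,q=[onz(w,*x[0],z) for x in b]; d=q-p; L=np.linalg.norm(d); m=(p+q)/2; n=np.array([-d[1],d[0],0])/L
    n*=-np.sign(n[0]); print(z,L,'centre',m+n*37.5)
# hole / hub top: dark hole in bright ring
h=cv2.cvtColor(w['pixels'],cv2.COLOR_RGB2GRAY); m=np.zeros_like(h); m[262:340,243:320]=(h[262:340,243:320]<120)
k=max(cv2.findContours(m,cv2.RETR_EXTERNAL,cv2.CHAIN_APPROX_NONE)[0],key=cv2.contourArea); e=cv2.fitEllipse(k); print('hole',e,onz(w,*e[0],200.7-42+44))
```

```text
[((156.80645751953125, 209.0), 31.59182357788086), ((402.17742919921875, 209.5), 31.50058937072754)]
172.0 132.0439281513641 centre [498.2 -46.9 172. ]
174.0 130.27566509049544 centre [498.9 -46.8 174. ]
176.0 128.5074020296268 centre [499.5 -46.6 176. ]
hole ((279.4801940917969, 298.3439025878906), (43.1477165222168, 51.196781158447266), 90.86630249023438) [501.  -46.3 202.7]
```

```bash
python3 -m inch '[40,8,-28,0,0,0,0, 40,8,-28,0,0,0,0, 40,7.6,-25.7,0,0,0,0, 40,0,0,15,0,0,0, 40,0,0,0,0,0,0, 40,0,0,0,0,0,0]'
python3 - <<'E'
from go import *
go(585.7,-48.8,158)
a=[snap(n,n+'5')['pixels'] for n in('wrist','scene')]
a[1]=cv2.resize(a[1][160:280,190:350],(560,420),interpolation=cv2.INTER_CUBIC)
cv2.imwrite('pics/v5.png',cv2.cvtColor(cv2.resize(np.hstack(a),(800,300)),cv2.COLOR_RGB2BGR))
E
```

```text
time: 7.4
eef_pos: [585.0, -49.9, 186.0]
ee_rot: [0.789, -0.614, -0.0, 0.0]
ft_force: [0.5, 0.1, -2.0]
finger_gap: 48.5
t 7.4 pos [585.  -49.9 186. ] yaw tool x -75.77553388972517 z [-0. -0. -1.] F [ 0.5  0.1 -2. ] gap 48.539419975984934 q [ 0.4  0.5 -0.5  1.7  0.3  1.  -1.6]
shift [-0.9 -0.9 28. ]
```

View pics/v5.png

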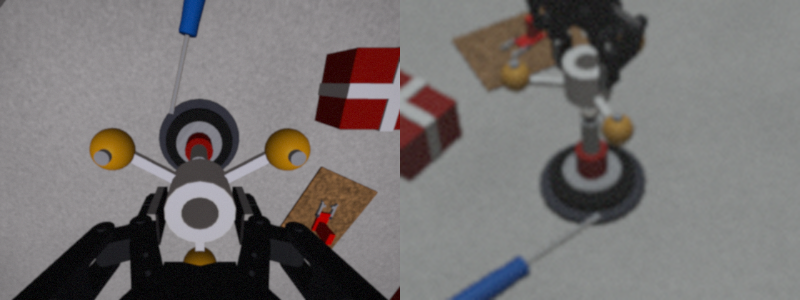

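Carrier and post line up in both views: the hub is above the post, at (583,75) against (590,130) in the scene crop, in line with the post's image lean. I lower in stages and watch the forces.

```bash
python3 -m inch '[40,-0.5,-0.5,10,0,0,0, 40,0,0,10,0,0,0, 40,0,0,8,0,0,0, 40,0,0,0,0,0,0]'; python3 -m inch '[40,0,0,6,0,0,0, 40,0,0,6,0,0,0,40,0,0,4,0,0,0,40,0,0,0,0,0,0]'; python3 go.py 585.7 -48.8 102
```

```text
time: 8.0
eef_pos: [585.7, -49.8, 157.0]
ee_rot: [0.789, -0.614, -0.001, 0.0]
ft_force: [-0.1, 1.1, -1.8]
finger_gap: 48.7
time: 8.5
eef_pos: [586.0, -49.8, 141.6]
ee_rot: [0.789, -0.614, -0.0, 0.0]
ft_force: [-0.1, 0.1, -1.2]
finger_gap: 48.3
t 8.5 pos [586.  -49.8 141.6] yaw tool x -75.82568790764623 z [-0.  0. -1.] F [-0.1  0.1 -1.2] gap 48.32520934012286 q [ 0.3  0.6 -0.5  1.8  0.3  0.9 -1.6]
shift [-1.   0.1 39.6]
```

```bash
python3 -m inch '[40,0,0,8,0,0,0, 40,0,0,10,0,0,0,40,0,0,9,0,0,0,40,0,0,6,0,0,0,40,0,0,3,0,0,0,40,0,0,0,0,0,0]'; python3 -m inch '[40,0,0,1.5,0,0,0, 40,0,0,1.5,0,0,0,40,0,0,0,0,0,0]'
```

```text
time: 9.25
eef_pos: [586.2, -49.7, 105.9]
ee_rot: [0.789, -0.614, -0.0, 0.0]
ft_force: [0.4, -0.2, -2.1]
finger_gap: 48.4
time: 9.62
eef_pos: [586.9, -49.7, 103.9]
ee_rot: [0.789, -0.614, 0.001, -0.001]
ft_force: [-0.0, -0.2, 3.6]
finger_gap: 48.4
```

```bash
python3 -m inch '[85,0,0,0,0,0,0, 85,0,0,0,0,0,0,85,0,0,0,0,0,0,85,0,0,-10,0,0,0,85,0,0,-30,0,0,0,85,0,0,-50,0,0,0,85,0,0,-30,0,0,0,85,0,0,0,0,0,0]'
python3 go.py 475 -290 230 -87
```

```text
time: 10.62
eef_pos: [587.6, -49.5, 226.3]
ee_rot: [0.789, -0.614, 0.002, -0.002]
ft_force: [0.1, 0.1, -0.2]
finger_gap: 85.0
t 10.625 pos [587.6 -49.5 226.3] yaw tool x -75.82871180626157 z [ 0. -0. -1.] F [ 0.1  0.1 -0.2] gap 85.04936313546435 q [ 0.4  0.5 -0.5  1.6  0.3  1.1 -1.6]
shift [205.7 168.   -4.3]
turn deg (tool) [-0.3 -0.1 11.2]
shift in target frame [234.3 125.   -3.7]
```

```bash
python3 -m inch '[85,34,28,0,0,0,0, 85,34,28,0,0,0,0,85,34,28,0,0,0,0,85,34,28,0,0,0,0,85,34,28,0,0,0,0,85,35,28,0,0,0,0,85,0,0,0,0,0,5.6,85,0,0,0,0,0,5.6,85,0,0,0,0,0,0,85,0,0,0,0,0,0]'
python3 - <<'E'
from go import *
go(475,-290,230,-87)
a=[snap(n,n+'6')['pixels'] for n in('wrist','scene')]
a[1]=cv2.resize(a[1][160:280,190:350],(560,420),interpolation=cv2.INTER_CUBIC)
cv2.imwrite('pics/v6.png',cv2.cvtColor(cv2.resize(np.hstack(a),(800,300)),cv2.COLOR_RGB2BGR))
E
```

```text
time: 11.88
eef_pos: [473.4, -289.4, 222.6]
ee_rot: [0.726, -0.688, -0.0, 0.0]
ft_force: [-1.0, 0.4, 0.5]
finger_gap: 85.2
t 11.875 pos [ 473.4 -289.4  222.6] yaw tool x -86.88109288043329 z [-0.  0. -1.] F [-1.   0.4  0.5] gap 85.18774352512403 q [ 0.8  0.5 -0.5  1.7  0.2  1.  -1.2]
shift [ 0.7 -1.5 -7.4]
turn deg (tool) [0.  0.  0.1]
shift in target frame [ 0.7 -1.5 -7.4]
```

View pics/v6.png

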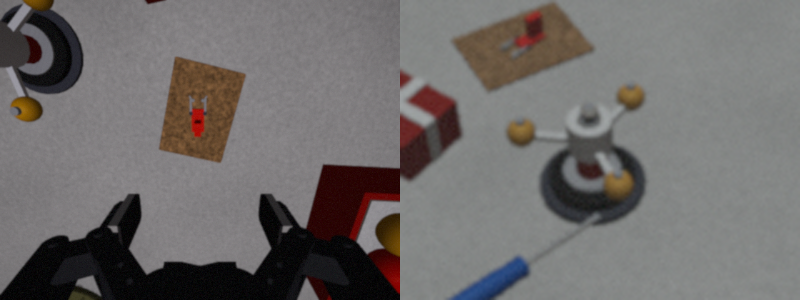

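The carrier sits on the shoulder with the collar and groove above the hub. The clip is untouched on its pad at (277,160) in the wrist image.

Run:
```python
from go import *
c=load('wrist6'); h=cv2.cvtColor(c['pixels'],cv2.COLOR_RGB2HSV).astype(int); print('cam',c['world_from_camera'][:3,3])
x0,y0,x1,y1=255,125,300,200; r=h[y0:y1,x0:x1]
red=((r[...,0]<8)|(r[...,0]>172))&(r[...,1]>170)&(r[...,2]>60)
for y in range(0,75,1):
    xs=np.where(red[y])[0]
    if len(xs)>3: print(y+y0,x0+xs.min(),x0+xs.max(),int(r[y,xs,2].mean()),end='; ')
g=(r[...,1]<70); n,l,s,ce=cv2.connectedComponentsWithStats(g.astype(np.uint8))
print(); 
for i in range(1,n):
    if s[i][4]>5: print('grey',ce[i]+[x0,y0],s[i])
cv2.imwrite('pics/c6.png',cv2.cvtColor(cv2.resize(c['pixels'][y0:y1,x0:x1],None,fx=7,fy=7,interpolation=cv2.INTER_CUBIC),cv2.COLOR_RGB2BGR))
```

```text
cam [ 557.  -284.9  343.5]
152 270 283 120; 153 270 284 148; 154 270 284 163; 155 270 284 166; 156 269 284 164; 157 269 284 161; 158 269 284 157; 159 270 284 160; 160 269 284 159; 161 269 284 164; 162 268 285 162; 163 268 285 164; 164 268 285 164; 165 268 285 164; 166 268 285 160; 167 268 285 149; 168 268 285 130; 169 268 285 117; 170 268 285 130; 171 268 285 112; 172 268 285 129; 173 268 285 151; 174 268 285 161; 175 268 285 164; 176 268 285 163; 177 268 285 164; 178 268 285 163; 179 268 285 163; 180 268 285 164; 181 268 285 163; 182 268 285 163; 183 268 285 162; 184 268 285 157; 185 271 282 159; 186 272 281 162; 187 272 281 161; 188 272 281 161; 189 272 281 160; 190 272 281 154; 191 272 281 137; 
grey [266.9 145. ] [  9   8   9  28 114]
grey [286.2 145.1] [ 26   9   9  27 119]
```

View pics/c6.png

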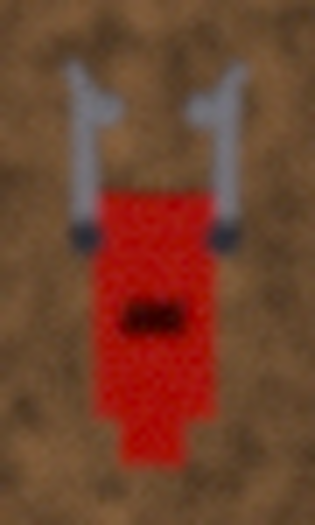

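Run:
```python
from go import *
c=load('wrist6')
a=onz(c,276.6,133.5,11);b=onz(c,276.5,184.8,11);t=onz(c,276.5,191.5,42)
print(a,b,t,np.linalg.norm(a-b)); d=(a-b)[:2]; yaw=np.degrees(np.arctan2(d[1],d[0])); u=d/np.linalg.norm(d); print('yaw',yaw)
print('origin from tips',a[:2]-13*u,'from rear',b[:2]+44*u,'tab rear',t[:2]+44*u,'tab',(a[:2]-13*u+b[:2]+44*u)/2-34*u)
tb=(a[:2]-13*u+b[:2]+44*u)/2-34*u
go(*tb,37,yaw-90)
```

```text
[ 536.3 -282.9   11. ] [ 478.6 -285.7   11. ] [ 478.6 -286.    42. ] 57.725448636859994
yaw 2.749810063525568
origin from tips [ 523.3 -283.5] from rear [ 522.6 -283.5] tab rear [ 522.6 -283.8] tab [ 489.  -285.2]
t 11.975 pos [ 473.5 -289.5  222.8] yaw tool x -86.93082177227437 z [-0.  0. -1.] F [-0.4  0.1 -0.1] gap 84.990320582403 q [ 0.8  0.5 -0.5  1.7  0.2  1.  -1.2]
shift [ -3.4 -15.7 185.8]
turn deg (tool) [0.  0.  0.3]
shift in target frame [ -3.6 -15.7 185.8]
```

```bash
python3 -m inch '[40,-1.7,-8,40,0,0,0, 40,-1.7,-7.7,45,0,0,0.3,40,0,0,45,0,0,0,40,0,0,30,0,0,0,40,0,0,10,0,0,0,40,0,0,0,0,0,0,40,0,0,0,0,0,0]'; python3 go.py 489 -285.2 37 -87.25
```

```text
time: 12.85
eef_pos: [489.9, -285.8, 54.3]
ee_rot: [0.723, -0.69, 0.001, -0.0]
ft_force: [0.0, 0.7, -1.1]
finger_gap: 40.2
t 12.85 pos [ 489.9 -285.8   54.3] yaw tool x -87.32533178449657 z [ 0. -0. -1.] F [ 0.   0.7 -1.1] gap 40.16812294294595 q [ 0.7  0.7 -0.4  1.9  0.4  0.7 -1.4]
shift [-0.7  0.9 17.3]
turn deg (tool) [-0.1 -0.1 -0.1]
shift in target frame [-0.7  0.8 17.3]
```

```bash
python3 -m inch '[40,-0.6,0.8,10,0,0,0, 40,0,0,7,0,0,0,40,0,0,0,0,0,0,5,0,0,0,0,0,0,5,0,0,0,0,0,0,5,0,0,0,0,0,0,5,0,0,0,0,0,0]' 30; python3 go.py 489 -285.2 37 -87.25
```

```text
time: 13.72
eef_pos: [488.4, -284.9, 36.2]
ee_rot: [0.723, -0.69, 0.0, -0.0]
ft_force: [-0.8, -0.2, 1.5]
finger_gap: 9.6
t 13.725 pos [ 488.4 -284.9   36.2] yaw tool x -87.32977274862823 z [ 0. -0. -1.] F [-0.8 -0.2  1.5] gap 9.57369856313304 q [ 0.7  0.7 -0.3  1.9  0.4  0.6 -1.4]
shift [ 0.3 -0.6 -0.8]
turn deg (tool) [-0.  -0.  -0.1]
shift in target frame [ 0.3 -0.6 -0.8]
```

```bash
python3 -m inch '[5,0,0,0,0,0,0,5,0,0,-10,0,0,0,5,0,0,-30,0,0,0,5,0,0,-50,0,0,0,5,0,0,-40,0,0,0,5,0,0,0,0,0,0,5,0,0,0,0,0,0]' 90; python3 go.py 509.9 -53.3 165 -87.25
```

```text
time: 14.6
eef_pos: [487.7, -284.8, 165.8]
ee_rot: [0.723, -0.69, -0.0, 0.0]
ft_force: [0.7, -0.3, -0.4]
finger_gap: 8.8
t 14.6 pos [ 487.7 -284.8  165.8] yaw tool x -87.33633537253316 z [-0.  0. -1.] F [ 0.7 -0.3 -0.4] gap 8.806147442626745 q [ 0.8  0.5 -0.4  1.8  0.3  0.9 -1.3]
shift [-230.3  -32.9    0.8]
turn deg (tool) [ 0.   0.  -0.1]
shift in target frame [-230.2  -33.3    0.8]
```

```bash
python3 -m inch '[5,-25,-3,0,0,0,0,5,-45,-5,0,0,0,0,5,-50,-5,0,0,0,0,5,-50,-5,0,0,0,0,5,-40,-4,0,0,0,0,5,-20,-1,0,0,0,0,5,0,0,0,0,0,0,5,0,0,0,0,0,0]'
python3 - <<'E'
from go import *
go(509.9,-53.3,136.7,-87.25)
a=[snap(n,n+'7')['pixels'] for n in('wrist','scene')]
snap('top','top7')
a[0]=a[0][60:270,140:420]; a[0]=cv2.resize(a[0],(560,420),interpolation=cv2.INTER_CUBIC)
a[1]=cv2.resize(a[1][160:280,190:350],(560,420),interpolation=cv2.INTER_CUBIC)
cv2.imwrite('pics/v7.png',cv2.cvtColor(cv2.resize(np.hstack(a),(800,300)),cv2.COLOR_RGB2BGR))
E
```

```text
time: 15.6
eef_pos: [500.0, -55.2, 165.3]
ee_rot: [0.723, -0.691, -0.0, 0.001]
ft_force: [-0.2, -0.6, -0.9]
finger_gap: 8.4
t 15.6 pos [500.  -55.2 165.3] yaw tool x -87.37944917267608 z [-0. -0. -1.] F [-0.2 -0.6 -0.9] gap 8.371042178764512 q [ 0.4  0.4 -0.5  1.9  0.3  0.8 -1.7]
shift [ -1.4 -10.   28.5]
turn deg (tool) [ 0.1 -0.  -0.1]
shift in target frame [ -1.4 -10.   28.6]
```

View pics/v7.png

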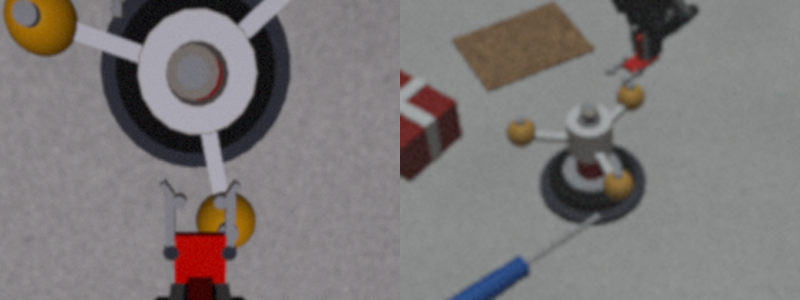

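The wrist view shows the clip gripped straight, axis at column ~281. The post top is at about (276,110), seated inside the hub ring.

Run:
```python
from go import *
c=load('wrist7'); hs=cv2.cvtColor(c['pixels'],cv2.COLOR_RGB2HSV).astype(int); g=cv2.cvtColor(c['pixels'],cv2.COLOR_RGB2GRAY)
# hub ring outer
m=np.zeros_like(g); m[62:156,232:325]=(g[62:156,232:325]>150)&(hs[62:156,232:325,1]<60)
m=cv2.morphologyEx(m,cv2.MORPH_OPEN,cv2.getStructuringElement(cv2.MORPH_ELLIPSE,(15,15)))
k=max(cv2.findContours(m,cv2.RETR_EXTERNAL,cv2.CHAIN_APPROX_NONE)[0],key=cv2.contourArea); e=cv2.fitEllipse(k); print('hub ring',e,onz(c,*e[0],104))
p=[(276.5,109.7)]
# collar: gray circle
cr=g[85:137,250:302]; ci=cv2.HoughCircles(cv2.medianBlur(cv2.resize(cr,None,fx=4,fy=4,interpolation=cv2.INTER_CUBIC),5),cv2.HOUGH_GRADIENT,1,400,param1=60,param2=15,minRadius=50,maxRadius=110)
print(ci); 
for u in (ci[0,:1] if ci is not None else []): q=(250+u[0]/4,85+u[1]/4); print('collar',q,u[2]/4,onz(c,*q,114))
r=hs; x0,y0,x1,y1=240,180,320,260; rr=hs[y0:y1,x0:x1]; red=((rr[...,0]<8)|(rr[...,0]>172))&(rr[...,1]>170)&(rr[...,2]>100)
for y in range(0,80,4):
    xs=np.where(red[y])[0]
    if len(xs)>8: print(y+y0,x0+xs.min(),x0+xs.max(),end='; ')
print()
L=onz(c,140+166/1.4286,60+188/1.4286,140);Rr=onz(c,140+236/1.4286,60+188/1.4286,140);print('jaw tips',L,Rr,(L+Rr)/2)
bl=onz(c,280.7,223,140);print('mouth back', bl)
print('col scale', c['fx'])
```

```text
hub ring ((277.589111328125, 109.68315887451172), (79.8275375366211, 84.85110473632812), 177.9716033935547) [585.7 -50.3 104. ]
[[[110.5 104.5  88.6]]]
collar (np.float32(277.625), np.float32(111.125)) 22.15 [584.9 -50.4 114. ]
228 263 297; 232 263 297; 236 265 294; 240 264 295; 244 263 296; 248 263 296; 252 263 296; 256 263 296; 
jaw tips [545.1 -41.2 140. ] [546.2 -66.4 140. ] [545.7 -53.8 140. ]
mouth back [528.4 -54.6 140. ]
col scale 291.84696561658524
```

```bash
python3 -m inch '[5,-1.6,-5,14,0,0,0,5,0,-5,14,0,0,0,5,0,0,0.6,0,0,0,5,0,0,0,0,0,0,5,0,0,0,0,0,0]'
python3 - <<'E'
from go import *
go(509.9,-53.3,136.7,-87.25)
a=[snap(n,n+'8')['pixels'] for n in('wrist','scene')]
a[0]=a[0][60:270,140:420]; a[0]=cv2.resize(a[0],(560,420),interpolation=cv2.INTER_CUBIC)
a[1]=cv2.resize(a[1][180:240,235:315],(560,420),interpolation=cv2.INTER_CUBIC)
cv2.imwrite('pics/v8.png',cv2.cvtColor(cv2.resize(np.hstack(a),(800,300)),cv2.COLOR_RGB2BGR))
E
```

```text
time: 16.38
eef_pos: [510.5, -52.0, 137.7]
ee_rot: [0.723, -0.69, 0.0, -0.0]
ft_force: [-0.5, 0.0, -1.2]
finger_gap: 8.5
t 16.375 pos [510.5 -52.  137.7] yaw tool x -87.32148366463203 z [ 0. -0. -1.] F [-0.5  0.  -1.2] gap 8.452116301751081 q [ 0.3  0.5 -0.4  1.9  0.3  0.8 -1.8]
shift [1.3 0.6 1. ]
turn deg (tool) [-0.  -0.  -0.1]
shift in target frame [1.3 0.6 1. ]
```

View pics/v8.png

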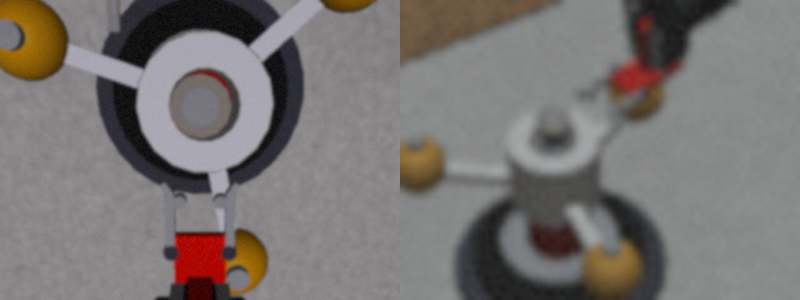

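Clip axis is at column ~281 and post at ~282.5, which is about 1 mm to correct. By the readings the clip is level and about 2.5 mm above the groove's lower face, so I lower it 0.7 mm and advance to near contact.

```bash
python3 -m inch '[5,1,-6,0.7,0,0,0,5,0,-8,0,0,0,0,5,0,-6,0,0,0,0,5,0,-3,0,0,0,0,5,0,0,0,0,0,0,5,0,0,0,0,0,0]' 100
python3 go.py 550.9 -51.9 136.9 -87.25
```

```text
time: 17.23
eef_pos: [533.2, -51.9, 136.7]
ee_rot: [0.723, -0.69, -0.0, 0.0]
ft_force: [0.3, 0.7, -1.1]
finger_gap: 8.4
t 17.225 pos [533.2 -51.9 136.7] yaw tool x -87.32417955269902 z [-0.  0. -1.] F [ 0.3  0.7 -1.1] gap 8.352348965588194 q [ 0.3  0.5 -0.4  1.9  0.3  0.8 -1.8]
shift [  0.8 -17.7  -0.2]
turn deg (tool) [ 0.   0.  -0.1]
shift in target frame [  0.8 -17.7  -0.2]
```

```bash
python3 -m inch '[5,0,-3,0,0,0,0,5,0,-3,0,0,0,0,5,0,0,0,0,0,0]'
python3 -m inch '[5,0,-2,0,0,0,0,5,0,0,0,0,0,0]'
python3 -m inch '[5,0,-2,0,0,0,0,5,0,0,0,0,0,0]'
```

```text
time: 17.6
eef_pos: [539.4, -51.6, 136.6]
ee_rot: [0.723, -0.69, -0.0, 0.0]
ft_force: [0.1, -0.3, -1.4]
finger_gap: 8.0
time: 17.85
eef_pos: [541.2, -51.5, 136.5]
ee_rot: [0.723, -0.69, -0.0, 0.0]
ft_force: [-1.6, -0.8, -1.8]
finger_gap: 8.2
time: 18.1
eef_pos: [543.1, -51.4, 136.6]
ee_rot: [0.723, -0.69, -0.0, 0.0]
ft_force: [-3.1, 0.6, -1.2]
finger_gap: 8.3
```

```bash
python3 -m inch '[5,0,-2,0,0,0,0,5,0,0,0,0,0,0]'
python3 -m inch '[5,0,-2,0,0,0,0,5,0,0,0,0,0,0]'
python3 -m inch '[5,0,-2,0,0,0,0,5,0,0,0,0,0,0]'
```

```text
time: 18.35
eef_pos: [545.0, -51.4, 136.5]
ee_rot: [0.723, -0.69, -0.0, 0.0]
ft_force: [-3.6, 0.3, -1.0]
finger_gap: 8.2
time: 18.6
eef_pos: [546.8, -51.3, 136.4]
ee_rot: [0.723, -0.69, -0.001, 0.001]
ft_force: [-4.9, 0.8, -1.1]
finger_gap: 7.9
time: 18.85
eef_pos: [548.4, -51.2, 136.4]
ee_rot: [0.723, -0.69, -0.001, 0.001]
ft_force: [-5.9, 0.7, 0.5]
finger_gap: 7.8
```

```bash
python3 -m inch '[5,0,-1.5,0,0,0,0,5,0,0,0,0,0,0]'
python3 -m inch '[5,0,-1.5,0,0,0,0,5,0,0,0,0,0,0]'
```

```text
time: 19.1
eef_pos: [549.5, -51.2, 136.2]
ee_rot: [0.723, -0.69, -0.001, 0.001]
ft_force: [-7.3, 0.5, -0.4]
finger_gap: 8.3
time: 19.35
eef_pos: [550.7, -51.2, 136.2]
ee_rot: [0.723, -0.69, -0.001, 0.001]
ft_force: [-7.7, -0.0, 0.3]
finger_gap: 8.3
```

```bash
python3 -m inch '[5,0,-1.5,-0.2,0,0,0,5,0,0,0,0,0,0]'
python3 -m inch '[5,0,-1.5,0,0,0,0,5,0,0,0,0,0,0]'
```

```text
time: 19.6
eef_pos: [551.8, -51.2, 136.2]
ee_rot: [0.723, -0.69, -0.002, 0.002]
ft_force: [-8.8, -0.4, 0.0]
finger_gap: 8.2
time: 19.85
eef_pos: [553.0, -51.2, 136.0]
ee_rot: [0.723, -0.69, -0.002, 0.002]
ft_force: [-8.3, 0.7, -0.8]
finger_gap: 8.4
```

```bash
python3 -m inch '[5,0,-1.5,0,0,0,0,5,0,0,0,0,0,0]'
python3 -m inch '[5,0,-1.5,0,0,0,0,5,0,0,0,0,0,0]'
```

```text
time: 20.1
eef_pos: [554.2, -51.1, 136.0]
ee_rot: [0.723, -0.69, -0.002, 0.002]
ft_force: [-9.4, 0.2, -0.5]
finger_gap: 8.2
time: 20.35
eef_pos: [555.7, -51.0, 135.9]
ee_rot: [0.723, -0.69, -0.002, 0.002]
ft_force: [-10.4, -0.2, -0.9]
finger_gap: 8.0
```

```bash
python3 -m inch '[5,0,-1.5,-0.2,0,0,0,5,0,0,0,0,0,0]'
python3 -m inch '[5,0,-1.5,0,0,0,0,5,0,0,0,0,0,0]'
```

```text
time: 20.6
eef_pos: [559.3, -50.8, 136.8]
ee_rot: [0.723, -0.69, -0.0, 0.001]
ft_force: [-6.1, 0.1, -0.9]
finger_gap: 8.4
time: 20.85
eef_pos: [560.2, -50.8, 136.7]
ee_rot: [0.723, -0.69, -0.001, 0.001]
ft_force: [-6.9, 0.2, -0.4]
finger_gap: 8.1
```

```bash
python3 -m inch '[5,0,-1.5,0,0,0,0,5,0,0,0,0,0,0]'
python3 -m inch '[5,0,-1.5,0,0,0,0,5,0,0,0,0,0,0]'
```

```text
time: 21.1
eef_pos: [561.4, -50.7, 136.7]
ee_rot: [0.723, -0.69, -0.001, 0.001]
ft_force: [-8.5, -1.0, 1.0]
finger_gap: 8.0
time: 21.35
eef_pos: [562.6, -50.7, 136.7]
ee_rot: [0.723, -0.69, -0.001, 0.002]
ft_force: [-8.3, 0.4, 1.0]
finger_gap: 8.1
```

Contact came where expected. Force peaked near 10.4 N, then dropped to 6.1 N as the tool jumped forward, and after that it rose at the post's stiffness, so the clip has snapped in. I ease back to zero force and let go.

```bash
python3 -m inch '[5,0,3,0,0,0,0,5,0,3,0,0,0,0,5,0,2,0,0,0,0,5,0,0,0,0,0,0,5,0,0,0,0,0,0]'
python3 go.py 551 -51 137
```

```text
time: 21.98
eef_pos: [556.4, -50.9, 137.0]
ee_rot: [0.723, -0.69, -0.0, 0.0]
ft_force: [-4.1, -0.6, -3.6]
finger_gap: 8.2
t 21.975 pos [556.4 -50.9 137. ] yaw tool x -87.329210105273 z [-0.  0. -1.] F [-4.1 -0.6 -3.6] gap 8.171490707318004 q [ 0.3  0.6 -0.4  1.8  0.3  0.8 -1.8]
shift [-0.1  5.4  0.1]
```

```bash
python3 -m inch '[5,0,2,0.4,0,0,0,5,0,2,0.4,0,0,0,5,0,0,0,0,0,0,5,0,0,0,0,0,0]'
python3 -m inch '[40,0,0,0,0,0,0,40,0,0,0,0,0,0,40,0,0,0,0,0,0,40,0,0,-15,0,0,0,40,0,0,-40,0,0,0,40,0,20,-50,0,0,0,40,0,40,0,0,0,0,40,0,40,0,0,0,0,40,0,0,0,0,0,0]'
python3 - <<'E'
from go import *
go(500,-50,250)
a=[snap(n,n+'9')['pixels'] for n in('wrist','scene')]
a[0]=cv2.resize(a[0][0:210,140:420],(560,420),interpolation=cv2.INTER_CUBIC)
a[1]=cv2.resize(a[1][180:240,235:315],(560,420),interpolation=cv2.INTER_CUBIC)
cv2.imwrite('pics/v9.png',cv2.cvtColor(cv2.resize(np.hstack(a),(800,300)),cv2.COLOR_RGB2BGR))
E
```

```text
time: 22.48
eef_pos: [552.9, -51.0, 136.7]
ee_rot: [0.723, -0.69, 0.0, -0.0]
ft_force: [-0.6, 0.7, 1.0]
finger_gap: 8.4
time: 23.6
eef_pos: [450.2, -56.0, 242.6]
ee_rot: [0.723, -0.691, 0.001, 0.001]
ft_force: [0.2, 0.2, -0.3]
finger_gap: 40.0
t 23.6 pos [450.2 -56.  242.6] yaw tool x -87.35833793636921 z [-0. -0. -1.] F [ 0.2  0.2 -0.3] gap 40.00246670076981 q [ 0.5  0.3 -0.5  1.9  0.2  1.  -1.6]
shift [ -3.6 -50.1  -7.4]
```

View pics/v9.png

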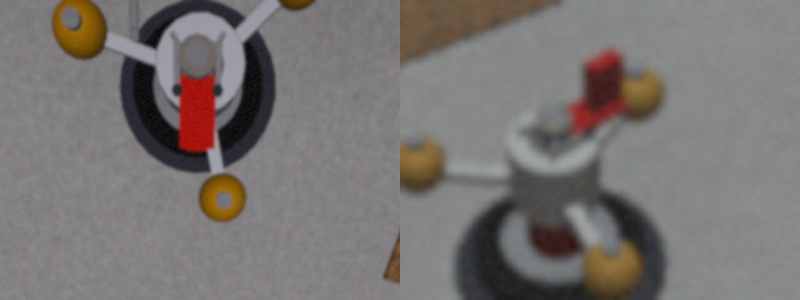

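Run:
```python
from go import *
c=load('wrist9'); f=lambda x,y,z:onz(c,140+x/1.4286,y/1.4286,z)
print('collar top',f(198,56,116),'tips',f(199,32,111),'end z111',f(197,152,111),'end z142',f(197,152,142),'hub',f(201,60,104))
k=snap('top','top9');t=load('top0')
d=cv2.absdiff(k['pixels'],t['pixels']).max(2)
for n,b in(('tub',(115,118,182,180)),('gift',(345,130,415,190)),('driver',(262,112,282,188))): print(n,(d[b[1]:b[3],b[0]:b[2]]>45).sum())
```

```text
collar top [586.2 -49.5 116. ] tips [598.3 -49.5 111. ] end z111 [539.4 -51.  111. ] end z142 [538.7 -51.1 142. ] hub [586.9 -51.1 104. ]
tub 0
gift 0
driver 0
```

```bash
python3 -c "
from h import *
print(env.hand_in(), monitor.state()['time'])"
```

```text
the job is handed in; nothing more can be done
the job is handed in; nothing more can be done
```

The carrier is seated on the red shoulder and the clip is snapped into the groove and let go. I handed the job in with the gripper well clear; the last clock reading was 23.6 s, before two short checks.

- **Carrier:** it touched down about 60 mm above where it was picked up, which matches the shoulder height. The later pictures show it sitting level.
- **Clip:** the highest push I read was about 10.4 N, against the 22 N limit. It then dropped suddenly to about 6 N as the clip jumped forward, and further pushing to about 8 N only moved the post. I eased off to nearly zero force before opening the fingers.
- **Last checks:** the final wrist view shows the jaws evenly around the neck with the plate up against the collar. The clip's seat point measured within 1 to 3 mm of the post axis. The jaw tips put it within about 1 mm and the plate's end about 2 to 3 mm off. Those two disagree slightly, and I put that down to reading the edges by eye in an enlarged image.
- **Bystanders:** the top view shows no change at the tub, the gift box or the screwdriver.

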